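# Open the touch-latch hood of the belt's switch box and start the belt

### The arm

A 6-joint arm with a two-finger parallel gripper is mounted at the origin on the work surface. World frame = base frame: x ahead of the robot, y to its left, z up, the work surface at z = 0. Lengths are in m, angles in rad, forces in N, time in s.
With the tool pointing down it reaches from about 0.225 to 0.725 m from the base axis. Payload 3.1 kg.
Tool frame: the origin (TCP) lies at the very end of the fingers, on their centre line; the grasp point (between the pads) lies 19 mm behind it (robot.grip_depth is the distance from the TCP to the grasp point, in m); z points along the fingers, y is the line along which they close (so a half turn about z gives the same grasp; the last joint's range is limited). The gripper opens to 85 mm and grips with 20 to 120 N. Pads are 22 mm wide; open, the fingers measure 114 mm over their backs; the gripper's body (76 mm by 85 mm) begins 54 mm behind the grasp point. The pads swing forward as they close: fully open they stand 13 mm farther back than shut.
Start: joints at [1.196, 0.048, 0.099, 1.622, 0, 1.443], TCP at [0.128, 0.509, 0.231] pointing down, gripper open.
Joint ranges: [-2.91, 2.91], [-0.99, 1.94], [-1.21, 1.42], [-2.12, 2.29], [-1.49, 1.47], [-3.14, 3.14]. Speed limits (rad/s): [2.79, 2.79, 3.14, 3.14, 3.14, 3.14].

### API

Orientations are given as a rotation vector (axis times angle).
In Python, from plant import robot gives the robot as it stands.
- The arm moves only by the tool jog_arm, never from a script. Its argument "moves" is one flat list of numbers, 7 for each row, row after row: the shift along the tool's x, y, z in cm, then the turn, a rotation vector about the tool's x, y, z in rad, then the gripper's target within -1 to 1 (fully open at 1, half-way at 0, shut at -1). A call has 1 to 8 rows; each row is the pose to reach, as a shift and turn from the pose commanded when the call began, along the tool's axes at that moment; what a row does not reach only later rows make up. A row lasts 1/8 s, in which the tool goes at most 62.5 mm and 10.7 degrees, less where a joint would pass 70% of its speed; a pose out of reach is approached as far as the arm can. A call with a gripper value outside its range is refused whole. The fingers move at their own pace and stop on an object; the grip force is fixed at half the most. Time passes only in rows, so rows that repeat a pose let the fingers close. It gives the time, the measured TCP pose, the force, the opening and the grip force at its end, in the units of the state.
- robot.get_obs(): the state, without advancing time (a new reading comes with each control period).
- robot.grab_frame(name): name is "side" or "top"; returns the picture (480x640x3 uint8, blue, green, red); there is no depth.
- robot.camera_model(name): a dict with "K" (3x3 intrinsics, pixels), "k1" (the pictures are not rectified: a ray, as slopes to the right and down, at radius r is drawn at 1 + k1 r^2 times it, then the intrinsics apply), "xyz" and "rotation" of the camera in the world. Camera axes: x right, y down, z forward; pixel columns grow to the right and rows downward; lengths in m; the calibration is good to about 2 mm. A picture is of the moment at which its call begins. camera_model takes no time and is no camera call.
- robot.sign_off(): hands the job in; it is judged then, once.
Trained networks look in the newest picture that a camera, given by its name, has taken for a name from the list of things; names that differ only in an ending like _2 or _b are one class to them, and where a whole thing is asked for, a point or a joint stands for the part that bears it (a point fixed in the world has none). Each returns a list of dicts, best first, with "p" (0 to 1); they miss things now and then, are a little off and sometimes report something else, mostly with a low value. They report only what shows in the picture. A call takes as long as a camera call.
- robot.recognise(camera, label): "pixel" ([column, row] in pixels, amid what is visible of it).
- robot.pinpoint(camera, label): "pixel" ([column, row] in pixels: a listed point, or the origin of a listed thing).
The state is a dict: "time_s": time; "joint_pos": joint angles; "joint_vel": joint speeds; "effort": joint torques, N m; "position": TCP position; "ee_rot": TCP orientation; "contact_force": force on the tool from outside, world axes, zero at the start; "moment": the same for the moment, N m; "width": finger opening in m; "gripper_force": force on a finger pad.
Only numpy, scipy, OpenCV 4.12 (cv2) and the standard library are available. Lean on these libraries where they do the work, as an engineer would, in place of code of your own. Each camera call takes 0.05 s, during which the arm holds its last target. There are 200 camera calls.

### The job

Start the croissant belt with your fingertips alone, gripping and lifting nothing: press down on the yellow spot at the near edge of the switch box's dust hood until the catch lets go and the hood springs ajar, then push the hood up and right over until it rests back on its stop. Then press the green start button fully in and let it come out again. Leave the red stop button unpressed and the things lying about on the bench where they are.

Things in the scene. Friction and masses are not known exactly. Their poses are not given: they have to be found in the camera images.
- cover (a joint): Hood's hinge angle, rad: 0 shut and caught; -0.032 pressed right in; 0.80 sprung ajar, resting on its spring; 2.30 open on its stop. Shut it slopes 15 degrees down to the near edge, so it is upright at 1.83. Beyond 2.0 its weight takes it to the stop and keeps it there; short of that it falls back to ajar. Once tripped the catch stays free
- cover_pad (a point): Press point: centre of the round yellow spot, 25 mm across, flush with the hood's top, 150 mm from the hinge. Pressed 4 mm in with 3 to 4 N (hard stop at 5 mm) it trips the catch; as the finger backs off, a spring lifts the hood ajar. Axes turn with the hood: z out of its top, x towards the hinge, y along the hinge
- cover_lip (a point): Middle of the lower edge of the hood's front skirt: 172 mm from the hinge, 33 mm below the top; ajar it stands some 135 mm higher and a fingertip goes in under it. Axes as cover_pad. Hood: grey with clear window, shallow box open beneath, 220 mm wide, top 4 mm, skirts 33 mm in front, 29 mm at the sides, 0.2 to 0.32 kg, 1 to 2 N to raise
- cover_hinge (a point): Middle of the hood's hinge line, level with its top, fixed, 159 mm above the bench. Axes of the switch box: x level, from the near edge to the hinge (away from the robot), y along the hinge, z up. Switch box: white console fixed to the bench, 260 mm wide, from 179 mm before to 41 mm beyond the hinge, panel 32 mm under the shut hood's top
- start (a joint): Green start button under the hood, travel in m: 0 out, 0.006 fully in (about 5 N); springs back out
- start_top (a point): Centre of the green button's face, 28 mm across, in a dark ring 44 mm across and 10 mm lower; axes: z out along the button (15 degrees from vertical, leaning to the console's front). It is the left one seen from the console's front, 96 mm from the red one
- stop (a joint): Red stop button, travel in m: 0 out, 0.006 fully in
- stop_top (a point): Centre of the red button's face, made as the green one; the right one seen from the console's front
- croissant_a: Chilled rolled croissant, pale dough, 105 x 54 x 54 mm, lying along its x; origin under its middle; loose, a bystander to be left where it lies
- croissant_b: Another, the same; loose, a bystander to be left where it lies
- croissant_c: Another, the same; loose, a bystander to be left where it lies
- dredger: Flour dredger, aluminium shaker 70 mm across, 109 mm high; origin under its middle; loose, a bystander to be left where it lies
- eggpot: Egg-wash pot, open steel cup 84 mm across, 75 mm high; origin under its middle; loose, a bystander to be left where it lies
- knife: Paring knife, black handle, 195 mm long along its x, 14 mm high; origin beneath the middle; loose, a bystander to be left where it lies
- scraper: Bench scraper lying flat, steel blade and dark wooden handle, 115 x 150 x 24 mm; origin beneath the middle; loose, a bystander to be left where it lies

How it is judged:
On the way, in this order (a step that is already met when the one before it is completed fails the run):
1. the hood is pressed in at the catch (value of joint cover below -0.01 rad), for 0.02 s.
2. the catch lets go and the hood springs ajar (value of joint cover between 0.6 and 1.1 rad), for 0.1 s.
3. the hood is pushed right over onto its stop (value of joint cover above 2.15 rad), for 0.2 s.
4. the green start button is pressed fully in (value of joint start above 0.0045 m), for 0.05 s.
At the end, for the whole second after the job is handed in: The hood rests fully open (joint above 2.15 rad) and still, the green and the red button are both out (less than 1.5 mm in), and each of the seven loose things is within 20 mm of where it started (value of joint cover above 2.15 rad and velocity of joint cover between -0.05 and 0.05 rad/s and value of joint each of start, stop below 0.0015 m and distance of each of croissant_a, croissant_b, croissant_c, dredger, eggpot, knife, scraper from where it was at the start of the episode below 0.02 m); the robot touches nothing.
It fails at once if the hood is gripped or forced with the fingers (over 35 N) (contact force between the fingers and cover above 35 N).
It fails at once if the red stop button is pressed (2.5 mm or more) (value of joint stop above 0.0025 m).
It fails at once if a loose thing is lifted or shoved more than 20 mm (distance of any of croissant_a, croissant_b, croissant_c, dredger, eggpot, knife, scraper from where it was at the start of the episode above 0.02 m).
It also fails if it takes over 58 s, if anything falls off the work surface, if the arm or the gripper's body presses on something with over 40 N, if the wrist force passes 120 N, or if a joint passes its speed limit or range.

## Working session

There is one attempt and no reset: what is moved stays moved. The work goes in short steps, Python scripts to look and compute and a tool call to move; the robot and the scene stay as the last step left them, time stands still between calls to the robot, and variables do not carry over. Pictures are saved under pics/ and viewed, at most 10 in all, crops included, and the job is handed in when it is done.

Besides the shell and the picture viewer there is one more tool, called as a command line: name --argument value ..., lists and objects as JSON in quotes. jog_arm: Moves the arm, as the interface text tells. Its arguments: {"type":"object","properties":{"moves":{"type":"array","items":{"type":"number"}}},"required":["moves"]}

```bash
mkdir -p pics; ls; cat > h.py <<'E'
import numpy as np, cv2
from scipy.spatial.transform import Rotation as R
from plant import robot
def ray(cam,px):
    m=robot.camera_model(cam);K=np.array(m["K"])
    d=np.array([(px[0]-K[0,2])/K[0,0],(px[1]-K[1,2])/K[1,1]]);u=d.copy()
    for _ in range(30): u=d/(1+m["k1"]*(u@u))
    r=rot(m)@np.array([*u,1]); return np.array(m["xyz"],float),r/np.linalg.norm(r)
def rot(m):
    a=np.array(m["rotation"],float); return a if a.shape==(3,3) else R.from_rotvec(a).as_matrix()
def atz(cam,px,z):
    o,r=ray(cam,px); return o+r*(z-o[2])/r[2]
def proj(cam,p):
    m=robot.camera_model(cam);K=np.array(m["K"]);c=rot(m).T@(np.array(p)-np.array(m["xyz"]))
    u=c[:2]/c[2];u=u*(1+m["k1"]*(u@u));return K[:2,:2]@u+K[:2,2]
def tri(pa,pb):
    o1,r1=ray("side",pa);o2,r2=ray("top",pb)
    A=np.c_[r1,-r2];t=np.linalg.lstsq(A,o2-o1,rcond=None)[0]
    a,b=o1+r1*t[0],o2+r2*t[1];return (a+b)/2,np.linalg.norm(a-b)
E
python3 - <<'E'
from h import *
np.set_printoptions(precision=4,suppress=True)
for c in("side","top"):
    cv2.imwrite(f"pics/{c}0.png",robot.grab_frame(c)); m=robot.camera_model(c); print(c,m)
    for l in("cover_pad","cover_lip","cover_hinge","start_top","stop_top"):
        print(l,[(np.round(d["pixel"],1),round(d["p"],2)) for d in robot.pinpoint(c,l)[:3]])
    for l in("croissant_a","dredger","eggpot","knife","scraper"):
        print(l,[(np.round(d["pixel"]),round(d["p"],2),atz(c,d["pixel"],0)[:2]) for d in robot.pinpoint(c,l)[:4] if d["p"]>.3])
print(robot.get_obs())
E
```

```text
pics
side {'K': array([[552.9009,   0.    , 316.0503],
       [  0.    , 552.9009, 237.8772],
       [  0.    ,   0.    ,   1.    ]]), 'k1': -0.025706448522282974, 'xyz': array([ 0.1966, -1.0976,  0.8576]), 'rotation': array([-2.1219,  0.325 , -0.1757])}
cover_pad [(array([310.4, 230.9]), 0.9), (array([232.8, 223.9]), 0.31)]
cover_lip [(array([310.9, 244.5]), 0.94)]
cover_hinge [(array([362.8, 204.2]), 0.76)]
start_top []
stop_top [(array([389.5, 301.3]), 0.55)]
croissant_a [(array([259., 257.]), 0.87, array([0.418 , 0.1332])), (array([306., 306.]), 0.84, array([ 0.4806, -0.1042])), (array([412., 334.]), 0.67, array([ 0.682 , -0.2724]))]
dredger [(array([390., 299.]), 0.66, array([ 0.6844, -0.1421])), (array([310., 243.]), 0.51, array([0.5683, 0.1563]))]
eggpot []
knife [(array([332., 354.]), 0.86, array([ 0.4878, -0.275 ]))]
scraper [(array([234., 226.]), 0.65, array([0.3821, 0.3133]))]
top {'K': array([[517.6399,   0.    , 324.8876],
       [  0.    , 517.6399, 237.2051],
       [  0.    ,   0.    ,   1.    ]]), 'k1': -0.09114457430692537, 'xyz': array([ 0.357 , -0.0025,  1.1171]),
[... 382 characters left out ...]
 0.62, array([ 0.6853, -0.1559]))]
eggpot [(array([191., 213.]), 0.8, array([0.6213, 0.2875]))]
knife [(array([448., 269.]), 0.73, array([ 0.4927, -0.2793]))]
scraper [(array([169., 321.]), 0.69, array([0.3835, 0.3256]))]
{'time_s': 1.1, 'joint_pos': array([1.1962, 0.048 , 0.0992, 1.622 , 0.    , 1.443 ]), 'joint_vel': array([-0.0005,  0.0013, -0.0007, -0.0003,  0.0015,  0.0008]), 'effort': array([  0.0001, -33.8659,  32.0164,   0.0014,  -0.    ,   0.    ]), 'position': array([0.1283, 0.5091, 0.2313]), 'ee_rot': array([-0.3867, -3.1177, -0.0001]), 'contact_force': array([-0.0794,  0.6377,  0.4698]), 'moment': array([0.0171, 0.0387, 0.0286]), 'gripper_force': 0.0, 'width': 0.0853179801354525}
```

View pics/side0.png

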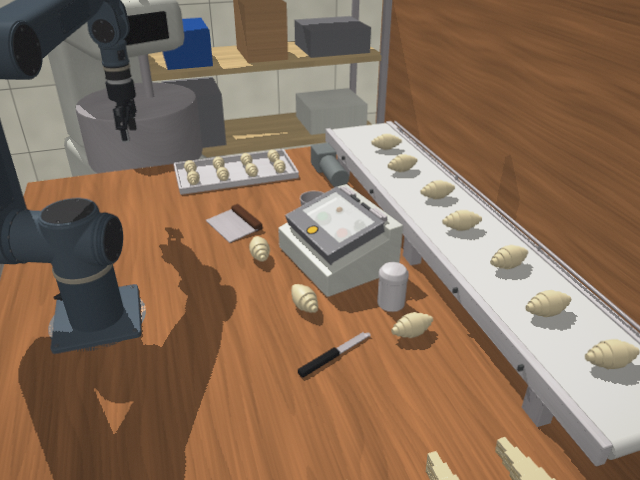

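View pics/top0.png

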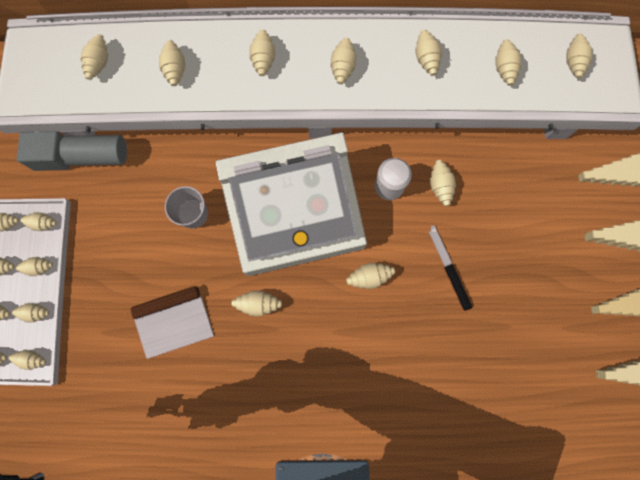

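```bash
cat >> h.py <<'E'
def go(p,Rt):
    o=robot.get_obs();Rc=R.from_rotvec(o["ee_rot"]);
    print("shift cm",np.round(Rc.inv().apply(np.array(p)-o["position"])*100,2),"turn",np.round((Rc.inv()*Rt).as_rotvec(),3))
def boxR(yaw,pitch): # pitch 0 = down, 90 = pointing along box x; tool y = box y
    return R.from_euler("z",yaw)*R.from_euler("y",180-pitch,degrees=True)
E
python3 - <<'E'
from h import *
np.set_printoptions(precision=4,suppress=True)
pad,e=tri([310.4,230.9],[302.9,238.8]);print("pad",pad,e)
pad2,e=tri([312.5,230],[301,238.5]);print("pad eye",pad2,e)
hg,e=tri([362.8,204.2],[280.2,163.3]);print("hinge",hg,e)
zp=.159-.15*np.sin(np.radians(15))
for c,px in(("side",[310.4,230.9]),("top",[302.9,238.8]),("top",[301,238.5])): print(atz(c,px,zp))
for c,px in(("side",[362.8,204.2]),("top",[280.2,163.3])): print(atz(c,px,.159))
# hood front edge corners (top image, by eye), box front corners
def yw(a,b): d=a-b; return np.degrees(np.arctan2(-d[0],d[1]))
# segment yellow
for c in("side","top"):
    im=robot.grab_frame(c);h=cv2.cvtColor(im,cv2.COLOR_BGR2HSV);m=cv2.inRange(h,(18,180,120),(32,255,255))
    m[:150]=0;n,l,s,ct=cv2.connectedComponentsWithStats(m);i=[k for k in range(1,n) if s[k,4]>30];print(c,[(ct[k],s[k,4],atz(c,ct[k],zp)) for k in i])
a,b=atz("top",[245,271],.1),atz("top",[365,241],.1);print("box front yaw",yw(a,b),(a+b)/2)
a,b=atz("top",[217,165],.15),atz("top",[345,136],.15);print("back yaw",yw(a,b))
E
```

```text
pad [0.5376 0.0345 0.1203] 0.005441853504152839
pad eye [0.5412 0.0377 0.1196] 0.0002865334742727936
hinge [0.6891 0.0773 0.1473] 0.005439893456001874
[0.5348 0.0344 0.1202]
[0.5404 0.034  0.1202]
[0.541  0.0377 0.1202]
[0.684  0.0588 0.159 ]
[0.6823 0.0769 0.159 ]
side [(array([311.875, 229.325]), np.int32(40), array([0.5406, 0.0405, 0.1202]))]
top [(array([300.0647, 237.9353]), np.int32(139), array([0.5421, 0.0396, 0.1202]))]
box front yaw 13.885302688332661 [0.5094 0.03   0.1   ]
back yaw 13.079030739883294
```

```bash
cat >> h.py <<'E'
PAD=np.array([.541,.039,.1202]);YAW=np.radians(13.5);n15=R.from_euler("z",YAW).apply([-np.sin(np.radians(15)),0,np.cos(np.radians(15))])
bx=np.array([np.cos(YAW),np.sin(YAW),0]);HG=PAD+.15*np.cos(np.radians(15))*bx;HG[2]=.159
E
python3 - <<'E'
from h import *
go(PAD+.06*n15,boxR(YAW,15))
E
```

```text
shift cm [-50.13 -36.22   5.32] turn [-0.063 -0.257 -0.48 ]
```

jog_arm --moves '[-12,-9,0,0,0,-0.12,-1,-25,-18,0,0,-0.1,-0.24,-1,-40,-29,2,-0.04,-0.2,-0.4,-1,-50,-36,4,-0.063,-0.257,-0.48,-1,-50.1,-36.2,5.3,-0.063,-0.257,-0.48,-1,-50.1,-36.2,5.3,-0.063,-0.257,-0.48,-1,-50.1,-36.2,5.3,-0.063,-0.257,-0.48,-1,-50.1,-36.2,5.3,-0.063,-0.257,-0.48,-1]'

```text
time_s: 2.2
position: [0.4493, 0.1258, 0.1931]
ee_rot: [-0.338, 2.859, 0.045]
contact_force: [0.2, -0.5, -1.1]
width: 0.0003
gripper_force: 0.0
```

jog_arm --moves '[0,0,0,0,0,0,-1]'

```text
time_s: 2.33
position: [0.4497, 0.1234, 0.1917]
ee_rot: [-0.327, 2.864, 0.041]
contact_force: [-1.0, 0.4, -0.1]
width: 0.0002
gripper_force: 0.0
```

```bash
python3 - <<'E'
from h import *
go(PAD+.06*n15,boxR(YAW,15)); o=robot.get_obs();print(o["position"],o["contact_force"],o["joint_pos"],o["time_s"])
E
```

```text
shift cm [ -4.9  -10.29   2.72] turn [-0.003 -0.001 -0.008]
[0.44974612 0.12336715 0.19172157] [-0.95008915  0.35952479 -0.08878917] [ 0.10252627 -0.40669294 -0.40083054  1.31798254  0.03105248 -0.12049707] 2.325
```

jog_arm --moves '[-2.5,-5,1.4,0,0,0,-1,-4.9,-10.3,2.7,0,0,0,-1,-4.9,-10.3,2.7,0,0,0,-1,-4.9,-10.3,2.7,0,0,0,-1]'

```text
time_s: 2.82
position: [0.5244, 0.0412, 0.1793]
ee_rot: [-0.34, 2.862, 0.046]
contact_force: [0.5, 0.2, -0.1]
width: -0.0003
gripper_force: 0.0
```

```bash
python3 - <<'E'
from h import *
go(PAD+.01*n15,boxR(YAW,15)); o=robot.get_obs();print(o["position"],o["contact_force"])
for c in("side","top"):
    im=robot.grab_frame(c);u,v=proj(c,o["position"]).astype(int);print(u,v)
    cv2.circle(im,(u,v),1,(0,0,255),-1);k=im[v-75:v+75,u-100:u+100];cv2.imwrite(f"pics/{c}1.png",cv2.resize(k,None,fx=2,fy=2,interpolation=cv2.INTER_CUBIC))
cv2.imwrite("pics/c1.png",np.hstack([cv2.imread("pics/side1.png"),cv2.imread("pics/top1.png")]))
E
```

```text
shift cm [ 0.02 -0.61  5.11] turn [ 0.001 -0.001  0.001]
[0.52441468 0.0412087  0.17927829] [ 0.45470016  0.22675543 -0.07157457]
305 209
297 241
```

View pics/c1.png

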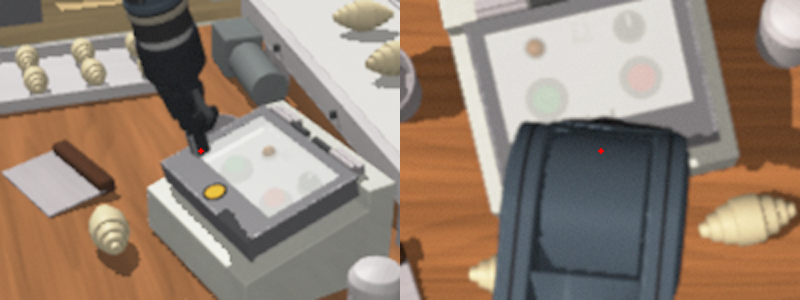

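The fingertip (side crop 200,150) hangs 6 cm above the yellow spot (215,190), slightly to the left. Approaching along the hood's normal.

jog_arm --moves '[0,-0.5,2.5,0,0,0,-1,0,-0.6,5.1,0,0,0,-1,0,-0.6,5.1,0,0,0,-1,0,-0.6,5.1,0,0,0,-1]'

```text
time_s: 3.42
position: [0.5394, 0.0383, 0.1314]
ee_rot: [-0.341, 2.859, 0.044]
contact_force: [0.4, 0.1, 0.7]
width: -0.0001
gripper_force: 0.0
```

jog_arm --moves '[0,0,0.5,0,0,0,-1,0,0,0.8,0,0,0,-1,0,0,1.0,0,0,0,-1,0,0,1.0,0,0,0,-1]'

```text
time_s: 3.92
position: [0.542, 0.038, 0.1207]
ee_rot: [-0.339, 2.861, 0.044]
contact_force: [-1.5, 0.3, 0.2]
width: 0.0
gripper_force: 0.7
```

jog_arm --moves '[0,0,0.2,0,0,0,-1,0,0,0.3,0,0,0,-1,0,0,0.3,0,0,0,-1]'

```text
time_s: 4.3
position: [0.5428, 0.0382, 0.1178]
ee_rot: [-0.339, 2.861, 0.044]
contact_force: [-1.8, 0.2, 3.0]
width: -0.0004
gripper_force: 1.3
```

```bash
python3 - <<'E'
from h import *
go(PAD,boxR(YAW,15)); o=robot.get_obs();print(o["position"],o["contact_force"])
E
```

```text
shift cm [ 0.09  0.12 -0.27] turn [-0.     0.001  0.   ]
[0.54283529 0.03817083 0.11780791] [-1.79818023  0.19974547  3.04309375]
```

Contact at 3 N; press a bit further.

jog_arm --moves '[0,0,0.1,0,0,0,-1,0,0,0.2,0,0,0,-1,0,0,0.3,0,0,0,-1,0,0,0.3,0,0,0,-1]'

```text
time_s: 4.8
position: [0.5434, 0.0383, 0.1162]
ee_rot: [-0.339, 2.86, 0.044]
contact_force: [-6.1, -0.5, 8.9]
width: -0.0005
gripper_force: 5.0
```

jog_arm --moves '[0,0,-1,0,0,0,-1,0,0,-3,0,0,0,-1,0,0,-6,0,0,0,-1,1,0,-10,0,0,0,-1,2,0,-14,0,0,0,-1,3,0,-16,0,0,0,-1,3,0,-16,0,0,0,-1,3,0,-16,0,0,0,-1]'

```text
time_s: 5.8
position: [0.4749, 0.022, 0.2601]
ee_rot: [-0.339, 2.862, 0.045]
contact_force: [0.4, 0.6, -0.6]
width: -0.0003
gripper_force: 0.0
```

```bash
python3 - <<'E'
from h import *
o=robot.get_obs();print(o["position"],o["contact_force"],o["joint_pos"])
im=robot.grab_frame("side")
def hood(a,L,d,y=0): # point in hood frame, a from horizontal
    by=np.array([-bx[1],bx[0],0]);z=np.array([0,0,1.])
    return HG+L*(-bx*np.cos(a)+z*np.sin(a))-d*(bx*np.sin(a)+z*np.cos(a))+y*by
for y in(-.11,0,.11):
    p=hood(.8-.2618,.172,.033,y);u,v=proj("side",p).astype(int);cv2.circle(im,(u,v),1,(0,0,255),-1);print(p)
cv2.imwrite("pics/s2.png",cv2.resize(im[60:300,160:480],None,fx=2.4,fy=2.4,interpolation=cv2.INTER_CUBIC))
L=hood(.8-.2618,.172,.033)
go(L-.05*bx+[0,0,-.03],boxR(YAW,90))
E
```

```text
[0.47490021 0.02201285 0.26013867] [ 0.41408919  0.62669149 -0.64754232] [-0.16241629 -0.35222539 -0.22445693  1.45760935  0.10044163 -0.38613013]
[ 0.54751215 -0.07256224  0.21883082]
[0.52183316 0.03439845 0.21883082]
[0.49615417 0.14135914 0.21883082]
shift cm [1.95 0.09 6.81] turn [ 1.000e-03 -1.311e+00 -0.000e+00]
```

View pics/s2.png

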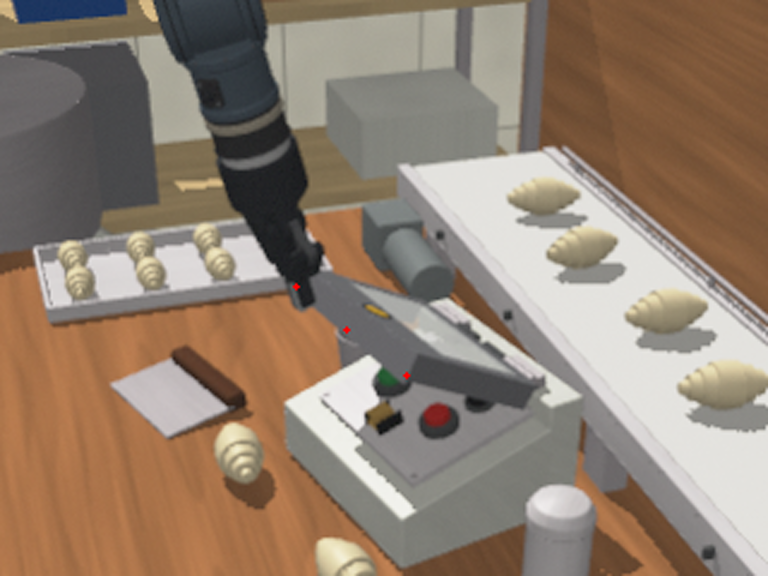

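```bash
python3 - <<'E'
from h import *
go(np.array([.4345,.0135,.174]),boxR(YAW,60))
E
```

```text
shift cm [6.17 0.1  7.22] turn [ 0.001 -0.788 -0.   ]
```

jog_arm --moves '[3,0,0,0,-0.15,0,-1,6.2,0.1,2,0,-0.32,0,-1,6.2,0.1,4,0,-0.48,0,-1,6.2,0.1,6,0,-0.64,0,-1,6.2,0.1,7.2,0,-0.788,0,-1,6.2,0.1,7.2,0,-0.788,0,-1,6.2,0.1,7.2,0,-0.788,0,-1]'

```text
time_s: 6.72
position: [0.4903, -0.0366, 0.174]
ee_rot: [-0.287, 2.11, 0.202]
contact_force: [0.2, 0.1, 0.5]
width: -0.0001
gripper_force: 0.0
```

```bash
python3 - <<'E'
from h import *
o=robot.get_obs();print(o["position"],o["joint_pos"],o["contact_force"],o["time_s"])
L=np.array([.5218,.0344,.2188])
print("err");go([.4345,.0135,.174],boxR(YAW,60))
go(L+.035*bx-[0,0,.045],boxR(YAW,60))
E
```

```text
[ 0.49025107 -0.03661484  0.17400033] [-0.72303372 -0.98830972 -1.05557787  0.80648945  0.81766242 -0.68119885] [0.20879154 0.05872409 0.53825536] 6.725
err
shift cm [ 2.22  6.38 -3.24] turn [ 0.06  -0.029  0.001]
shift cm [-4.31  5.73  7.37] turn [ 0.06  -0.029  0.001]
```

```bash
python3 - <<'E'
from h import *
L=np.array([.5218,.0344,.2188])
go(L-.005*bx-[0,0,.055],boxR(YAW,60))
E
```

```text
shift cm [-1.36  5.91  4.49] turn [ 0.06  -0.029  0.001]
```

jog_arm --moves '[-0.7,3,2.2,0.03,-0.015,0,-1,-1.4,5.9,4.5,0.06,-0.03,0,-1,-1.4,5.9,4.5,0.06,-0.03,0,-1,-1.4,5.9,4.5,0.06,-0.03,0,-1,-1.4,5.9,4.5,0.06,-0.03,0,-1]'

```text
time_s: 7.35
position: [0.5396, 0.0278, 0.1643]
ee_rot: [-0.254, 2.09, 0.149]
contact_force: [-0.8, -0.5, 0.3]
width: 0.0002
gripper_force: 0.0
```

```bash
python3 - <<'E'
from h import *
o=robot.get_obs();print(o["position"],o["joint_pos"],o["contact_force"],o["time_s"])
L=np.array([.5218,.0344,.2188])
print("err");go(L-.005*bx-[0,0,.055],boxR(YAW,60))
go(L+.035*bx-[0,0,.05],boxR(YAW,60))
E
```

```text
[0.53963432 0.02784964 0.1642711 ] [-0.37935841 -0.98939443 -1.12742657  0.48851413  0.52785015 -0.34697483] [-0.80805991 -0.53260396  0.2860099 ] 7.35
err
shift cm [ 1.09  1.07 -1.76] turn [ 0.008 -0.008  0.002]
shift cm [-1.36  1.04  1.43] turn [ 0.008 -0.008  0.002]
```

jog_arm --moves '[-0.7,0.5,0.7,0,0,0,-1,-1.4,1,1.4,0,0,0,-1,-1.4,1,1.4,0,0,0,-1,-1.4,1,1.4,0,0,0,-1]'

```text
time_s: 7.85
position: [0.5549, 0.0429, 0.1657]
ee_rot: [-0.254, 2.094, 0.151]
contact_force: [-0.2, -1.0, 0.7]
width: -0.0002
gripper_force: 0.0
```

```bash
python3 - <<'E'
from h import *
o=robot.get_obs();d=o["position"]-HG;print(d@bx,d[2],d@[-bx[1],bx[0],0],o["contact_force"],o["joint_pos"])
for x,z,p in((-.118,.05,60),(-.105,.08,65),(-.08,.105,72),(-.045,.125,80),(-.01,.13,85)): go(HG+x*bx+[0,0,z],boxR(YAW,p))
E
```

```text
-0.13049026558718116 0.006699479414638998 0.0005835311592062888 [-0.24511788 -1.0448765   0.66823678] [-0.31033403 -0.91781106 -1.09939767  0.42782475  0.47222719 -0.30173058]
shift cm [-4.36 -0.05 -1.13] turn [ 0.01  -0.011 -0.   ]
shift cm [-7.61 -0.04 -1.54] turn [ 0.01  -0.099 -0.001]
shift cm [-11.03  -0.05  -0.67] turn [ 0.01  -0.221 -0.001]
shift cm [-14.54  -0.07   1.32] turn [ 0.009 -0.36  -0.002]
shift cm [-16.75  -0.1    4.08] turn [ 0.009 -0.448 -0.002]
```

Tip is inside under the lip, centred. Raise through the arc.

jog_arm --moves '[-2.2,0,-0.5,0,0,0,-1,-4.4,0,-1.1,0,0,0,-1,-6,0,-1.4,0,-0.05,0,-1,-7.6,0,-1.5,0,-0.1,0,-1,-7.6,0,-1.5,0,-0.1,0,-1]'

```text
time_s: 8.48
position: [0.5797, 0.0486, 0.2386]
ee_rot: [-0.241, 1.995, 0.16]
contact_force: [-2.0, -0.7, -0.5]
width: 0.0001
gripper_force: 0.0
```

```bash
python3 - <<'E'
from h import *
o=robot.get_obs();d=o["position"]-HG;print(d@bx,d[2],d@[-bx[1],bx[0],0],o["contact_force"],o["joint_pos"])
for x,z,p in((-.105,.08,65),(-.08,.105,72),(-.045,.125,80),(-.01,.13,85),(.03,.125,90),(.05,.12,90)): go(HG+x*bx+[0,0,z],boxR(YAW,p))
im=robot.grab_frame("side");cv2.imwrite("pics/s3.png",cv2.resize(im[60:300,160:480],None,fx=2.4,fy=2.4))
E
```

```text
-0.10496208219889314 0.07963869204500337 0.0003227752307912238 [-2.00765835 -0.69691732 -0.51232514] [-0.29152013 -0.91664052 -1.03133131  0.38074511  0.48253404 -0.24069087]
shift cm [-0.03 -0.03 -0.02] turn [ 0.009  0.002 -0.001]
shift cm [-3.35 -0.04  1.2 ] turn [ 0.009 -0.121 -0.001]
shift cm [-6.64 -0.06  3.53] turn [ 0.009 -0.26  -0.002]
shift cm [-8.57 -0.08  6.49] turn [ 0.009 -0.347 -0.002]
shift cm [-9.8  -0.12 10.33] turn [ 0.009 -0.435 -0.003]
shift cm [-10.19  -0.13  12.35] turn [ 0.009 -0.435 -0.003]
```

View pics/s3.png

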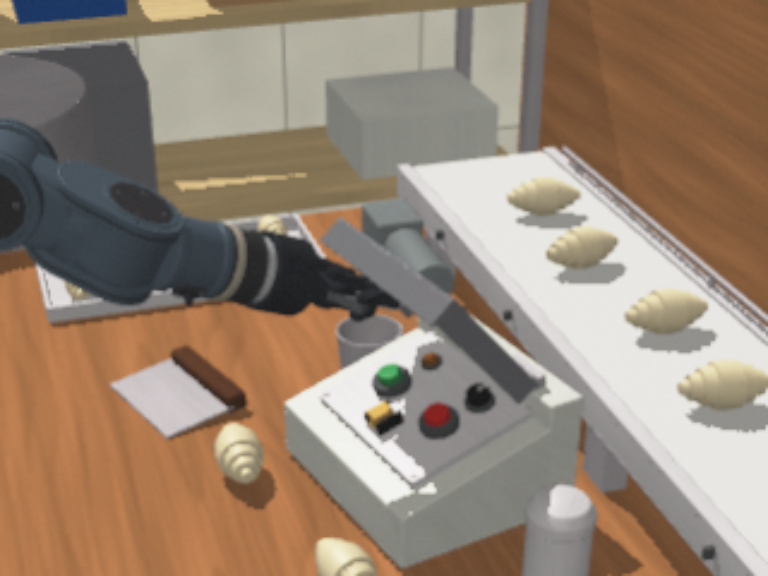

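The hood is rising with the fingers under it (lip at about 340,235). Continue the arc.

jog_arm --moves '[-1.7,0,0.6,0,-0.06,0,-1,-3.4,0,1.2,0,-0.12,0,-1,-5,0,2.3,0,-0.19,0,-1,-6.6,0,3.5,0,-0.26,0,-1,-7.6,0,5,0,-0.3,0,-1,-8.6,0,6.5,0,-0.35,0,-1,-8.6,0,6.5,0,-0.35,0,-1]'

```text
time_s: 9.4
position: [0.6725, 0.0719, 0.2863]
ee_rot: [-0.198, 1.652, 0.191]
contact_force: [0.0, -0.1, -0.4]
width: -0.0002
gripper_force: 0.0
```

```bash
python3 - <<'E'
from h import *
o=robot.get_obs();d=o["position"]-HG;print(d@bx,d[2],d@[-bx[1],bx[0],0],o["contact_force"],o["joint_pos"])
for x,z,p in((-.01,.13,85),(.03,.125,90),(.05,.12,90)): go(HG+x*bx+[0,0,z],boxR(YAW,p))
E
```

```text
-0.009349124625736028 0.12727403635759613 0.0012605258943395366 [ 0.02334235 -0.1123026  -0.37128854] [-0.19459871 -0.5410895  -1.06338343 -0.42344349  0.4377401  -0.03546917]
shift cm [-0.27 -0.12 -0.09] turn [ 0.009 -0.002 -0.006]
shift cm [-0.13 -0.16  3.94] turn [ 0.009 -0.09  -0.006]
shift cm [ 0.19 -0.18  5.97] turn [ 0.009 -0.09  -0.006]
```

jog_arm --moves '[-0.1,0,1,0,-0.03,0,-1,-0.1,0,2.5,0,-0.06,0,-1,-0.1,0,4,0,-0.09,0,-1,0.1,0,5,0,-0.09,0,-1,0.2,0,6,0,-0.09,0,-1,0.2,0,6,0,-0.09,0,-1]'

```text
time_s: 10.15
position: [0.7307, 0.086, 0.284]
ee_rot: [-0.188, 1.556, 0.195]
contact_force: [-0.2, -0.8, 0.4]
width: -0.0003
gripper_force: 0.0
```

```bash
python3 - <<'E'
from h import *
o=robot.get_obs();d=o["position"]-HG;print(d@bx,d[2],d@[-bx[1],bx[0],0],o["contact_force"],o["joint_pos"])
im=robot.grab_frame("side");cv2.imwrite("pics/s4.png",cv2.resize(im[60:300,160:480],None,fx=2.4,fy=2.4))
E
```

```text
0.0505475705616265 0.12500956916055064 0.0014573594988707972 [-0.1820189  -0.77681098  0.40255689] [-0.13491995 -0.21271035 -0.9530686  -0.74768584  0.37895636  0.00655554]
```

View pics/s4.png

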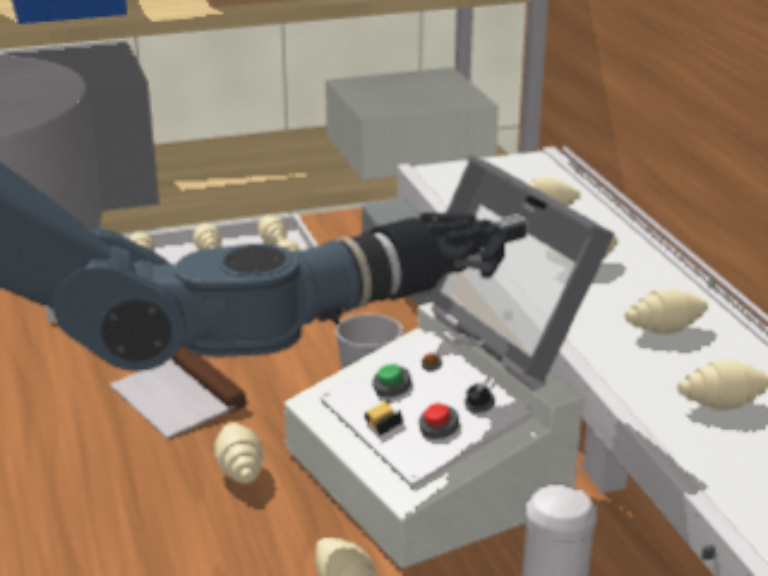

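jog_arm --moves '[0,0,-4,0,0,0,-1,-1,0,-9,0,0.1,0,-1,-1.5,0,-14,0,0.25,0,-1,-2,0,-18,0,0.42,0,-1,-2,0,-20,0,0.6,0,-1,-2,0,-20,0,0.78,0,-1,-2,0,-20,0,0.95,0,-1,-2,0,-20,0,1.13,0,-1]'

```text
time_s: 11.2
position: [0.5347, 0.037, 0.3059]
ee_rot: [-0.296, 2.427, 0.106]
contact_force: [0.4, -0.1, 0.8]
width: -0.0004
gripper_force: 0.0
```

```bash
python3 - <<'E'
from h import *
np.set_printoptions(precision=4,suppress=True)
o=robot.get_obs();print(o["position"],o["joint_pos"],HG)
P={}
for c in("side","top"):
    im=robot.grab_frame(c);cv2.imwrite(f"pics/{c}5.png",im)
    for l in("start_top","stop_top"):
        P[c,l]=[(d["pixel"],round(d["p"],2)) for d in robot.pinpoint(c,l)[:2]];print(c,l,P[c,l])
for l in("start_top","stop_top"):
    if P["side",l] and P["top",l]: print(l,tri(P["side",l][0][0],P["top",l][0][0]))
    for c in("side","top"):
        for px,_ in P[c,l][:1]:
            # intersect with plane parallel to hood, depth d below hood top
            for d in(.01,.02):
                oo,r=ray(c,px);q=oo+r*(n15@(HG-d*n15-oo))/(n15@r);print(l,c,d,q)
E
```

```text
[0.5347 0.037  0.3059] [-0.2328 -0.6387 -0.4796  1.0868  0.2976 -0.3754] [0.6819 0.0728 0.159 ]
side start_top []
side stop_top [([339.2, 231.9], 0.48)]
top start_top [([271.3, 213.8], 0.64)]
top stop_top [([317.5, 203.5], 0.43)]
start_top top 0.01 [0.5896 0.096  0.126 ]
start_top top 0.02 [0.5919 0.097  0.1164]
stop_top (array([0.6063, 0.006 , 0.1221]), np.float64(0.009122100479754681))
stop_top side 0.01 [0.6008 0.0036 0.1232]
stop_top side 0.02 [0.6054 0.0162 0.1148]
stop_top top 0.01 [0.61   0.0051 0.1257]
stop_top top 0.02 [0.6125 0.0052 0.116 ]
```

```bash
python3 -c "
import cv2,numpy as np
a=cv2.imread('pics/side5.png')[150:300,260:460];b=cv2.imread('pics/top5.png')[130:280,200:400]
cv2.imwrite('pics/c5.png',np.hstack([cv2.resize(x,None,fx=2,fy=2) for x in(a,b)]))"
```

```text
(no output)
```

View pics/c5.png

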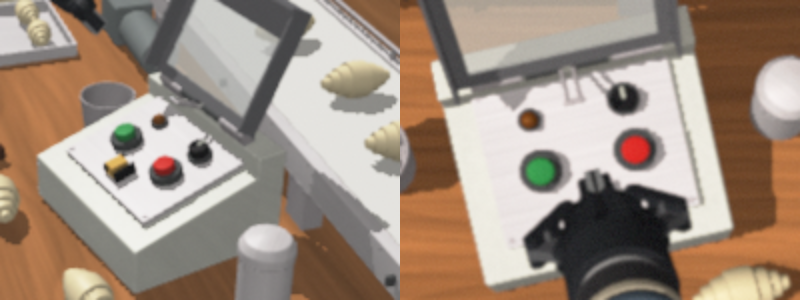

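Hood stays on its stop; green at side px (323,215), top px (270,215); red at side (342,232), top (317,204).

```bash
python3 - <<'E'
from h import *
np.set_printoptions(precision=4,suppress=True)
C={}
for c,roi in(("side",(190,260,290,380)),("top",(180,240,240,340))):
    h=cv2.cvtColor(cv2.imread(f"pics/{c}5.png"),cv2.COLOR_BGR2HSV)[roi[0]:roi[1],roi[2]:roi[3]]
    for k,m in(("g",cv2.inRange(h,(45,120,60),(80,255,255))),("r",cv2.inRange(h,(0,180,120),(6,255,255))|cv2.inRange(h,(174,180,120),(180,255,255)))):
        y,x=np.nonzero(m);C[c,k]=np.array([x.mean()+roi[2],y.mean()+roi[0]]);print(c,k,C[c,k],len(x))
T={k:tri(C["side",k],C["top",k]) for k in"gr"};print(T,np.linalg.norm(T["g"][0]-T["r"][0]))
g=T["g"][0];print("depth under hood plane",n15@(HG-g))
for p in(.03,.015): go(g+p*n15,boxR(YAW,15))
E
```

```text
side g [322.0714 216.0357] 56
side r [341.7111 231.9111] 45
top g [270.047  215.2282] 149
top r [317.4681 204.3121] 141
{'g': (array([0.5877, 0.0994, 0.1181]), np.float64(0.0018357469887694219)), 'r': (array([0.6089, 0.0054, 0.1208]), np.float64(0.0014595668782000372))} 0.09643558830746543
depth under hood plane 0.017434476946835836
shift cm [ 5.41  4.67 15.5 ] turn [0.006 0.437 0.005]
shift cm [ 6.05  4.66 16.85] turn [0.006 0.437 0.005]
```

jog_arm --moves '[0,2,1,0,0.15,0,-1,1,4.7,4,0,0.3,0,-1,3,4.7,8,0,0.437,0,-1,5,4.7,12,0,0.437,0,-1,5.4,4.7,15.5,0,0.437,0,-1,5.4,4.7,15.5,0,0.437,0,-1,5.4,4.7,15.5,0,0.437,0,-1]'

```text
time_s: 12.38
position: [0.5806, 0.0973, 0.1501]
ee_rot: [-0.348, 2.858, 0.049]
contact_force: [0.1, 0.9, 0.2]
width: -0.0
gripper_force: 0.0
```

```bash
python3 - <<'E'
from h import *
g=np.array([.5877,.0994,.1185]);go(g,boxR(YAW,15));print(robot.get_obs()["contact_force"],robot.get_obs()["position"])
E
```

```text
shift cm [0.11 0.03 3.25] turn [0.004 0.003 0.006]
[0.05221584 0.9279551  0.22956733] [0.58059622 0.09730264 0.15014077]
```

jog_arm --moves '[0.1,0,1.5,0,0,0,-1,0.1,0,2.8,0,0,0,-1,0.1,0,3.3,0,0,0,-1,0.1,0,3.5,0,0,0,-1,0.1,0,3.5,0,0,0,-1]'

```text
time_s: 13.0
position: [0.5889, 0.0992, 0.1197]
ee_rot: [-0.348, 2.858, 0.047]
contact_force: [-16.2, -3.6, 21.9]
width: 0.0002
gripper_force: 12.6
```

jog_arm --moves '[0,0,0.2,0,0,0,-1,0,0,0.4,0,0,0,-1,0,0,0.5,0,0,0,-1,0,0,0.5,0,0,0,-1]'

```text
time_s: 13.5
position: [0.5892, 0.0993, 0.1194]
ee_rot: [-0.348, 2.858, 0.046]
contact_force: [-30.4, -5.2, 40.5]
width: 0.0001
gripper_force: 23.5
```

jog_arm --moves '[0,0,-0.7,0,0,0,-1,0,0,-0.7,0,0,0,-1,0,0,-0.7,0,0,0,-1]'

```text
time_s: 13.88
position: [0.5893, 0.0993, 0.12]
ee_rot: [-0.348, 2.857, 0.048]
contact_force: [-7.7, -0.9, 13.8]
width: -0.0001
gripper_force: 7.7
```

jog_arm --moves '[0,0,-0.2,0,0,0,-1,0,0,-0.2,0,0,0,-1]'

```text
time_s: 14.12
position: [0.5891, 0.0993, 0.1201]
ee_rot: [-0.348, 2.857, 0.048]
contact_force: [-3.3, -1.3, 8.6]
width: -0.0005
gripper_force: 4.3
```

jog_arm --moves '[0,0,-0.2,0,0,0,-1,0,0,-0.2,0,0,0,-1]'

```text
time_s: 14.38
position: [0.5888, 0.0992, 0.1212]
ee_rot: [-0.348, 2.858, 0.049]
contact_force: [0.9, -0.2, 4.4]
width: 0.0001
gripper_force: 2.1
```

jog_arm --moves '[0,0,-0.2,0,0,0,-1,0,0,-0.2,0,0,0,-1]'

```text
time_s: 14.62
position: [0.5878, 0.0992, 0.1226]
ee_rot: [-0.349, 2.859, 0.049]
contact_force: [1.1, -0.7, 4.7]
width: 0.0003
gripper_force: 1.6
```

jog_arm --moves '[0,0,-0.2,0,0,0,-1,0,0,-0.2,0,0,0,-1]'

```text
time_s: 14.88
position: [0.5864, 0.0991, 0.1238]
ee_rot: [-0.349, 2.861, 0.05]
contact_force: [1.3, -0.5, 3.1]
width: -0.0005
gripper_force: 1.2
```

The force falls off like a spring over several mm above the hard bottom at z = 0.120, so the button was fully in. Retreating.

jog_arm --moves '[0,0,-1,0,0,0,-1,0,0,-4,0,0,0,-1,0,0,-8,0,0,0,-1,2,0,-13,0,0,0,-1,5,4,-16,0,0,0,-1,10,8,-16,0,0,0,-1,12,12,-16,0,0,0,-1,12,12,-16,0,0,0,-1]'

```text
time_s: 15.88
position: [0.402, 0.179, 0.2468]
ee_rot: [-0.356, 2.862, 0.051]
contact_force: [-0.8, -0.2, 0.6]
width: -0.0001
gripper_force: 0.0
```

jog_arm --moves '[0,0,0,0,0,0,-1,0,0,0,0,0,0,-1,0,0,0,0,0,0,-1,0,0,0,0,0,0,-1]'

```text
time_s: 16.38
position: [0.4056, 0.1768, 0.2478]
ee_rot: [-0.347, 2.861, 0.049]
contact_force: [-0.3, -0.9, -0.5]
width: -0.0004
gripper_force: 0.0
```

```bash
python3 - <<'E'
from h import *
a=robot.grab_frame("side")[130:370,200:480];b=robot.grab_frame("top")[120:360,130:490]
cv2.imwrite("pics/end.png",np.hstack([a,b]))
E
```

```text
(no output)
```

View pics/end.png

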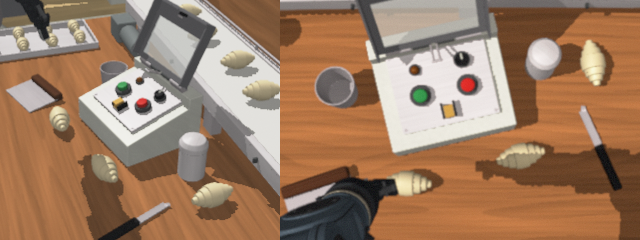

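The hood is open on its stop, both buttons are out and all the loose things are in place; the arm is clear of everything.

```bash
python3 -c "
from plant import robot
print(robot.sign_off())"
```

```text
the job is handed in; nothing more can be done
None
```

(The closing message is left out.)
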